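# Slide the circuit board carriage to the yellow stop

### The job

Move the blue board carriage along its rail to the yellow stop: with the fingertips press down the orange pad in the carriage's middle to free its clamp, keep it pressed while you push the carriage fully against the yellow stop, then let the pad come up again so that the carriage is clamped there. Never drag the carriage while it is clamped, pick nothing up, and leave the other things on the bench where they are.

Things in the scene. Friction and masses are not known exactly. Their poses are not given: they have to be found in the camera images.
- rail: Slide rail screwed to the bench: dark steel foot 90 x 370 x 6 mm with two aluminium bars along it, top at 30 mm. Origin at the middle of its underside on the bench; its own y axis is the sliding direction, z up. Lies roughly across the bench, turned by up to about 35 degrees.
- carriage (a joint): Position of the carriage along the rail's +y axis, m: 0 at the rail's middle, -0.10 against one stop, +0.10 against the other. Clamped by friction (holds about 25 N) while the pad is up; once the pad is pressed it slides with about 1 N plus light damping. It cannot be lifted off.
- carriage_mid (a point): Centre of the blue carriage, at the height of its frame's top (58 mm above the bench). Carriage 130 mm across the rail x 120 mm along it; in its middle an open pocket 54 mm across the rail x 64 mm along it, with upright solid walls, whose floor is the orange pad. A flat green circuit board is fixed on the frame's far side and a black battery holder on its near side; they rise at most 10 mm above the frame. Axes as the rail's.
- pad (a joint): Position of the pad, m, growing as it is pressed down: about -0.0015 when up (clamped), 0.008 at the bottom, so some 9.5 mm of travel. A spring holds it up: about 8 N presses it to 0, where the clamp lets go, 9.6 N takes it to the bottom. Surely free from 0.001 on, that is 2.5 mm down from its rest.
- pad_top (a point): Centre of the top face of the orange pad (52 mm across the rail x 62 mm along it, fine dark ribs), 52 mm above the bench when up, 6 mm below the frame's top, and lower when pressed. The finger rubs on the pad: moving it back while still pressing drags the carriage back with it.
- yellow_stop_mid (a point): Centre of the top of the yellow stop, a block 90 mm across the rail x 20 mm along it, top 60 mm above the bench with a 3 mm yellow disc on it, fixed at one end of the rail (either end: look which). With the carriage fully home its centre is 70 mm from this point, horizontally.
- grey_stop_mid (a point): Centre of the top of the plain grey stop at the rail's other end, same size, without disc. Not the goal.
- jar_lid: Loose light-blue jar lid, 72 mm across, 14 mm high; origin at the centre of its underside. On the bench on the rail's far side; leave alone.
- glue: Loose white glue bottle with blue cap, 40 mm across, 85 mm high; origin at the centre of its underside. On the rail's far side; leave alone.
- demo_board: Loose wooden foot 45 x 60 x 20 mm with an upright green circuit board, 87 mm high in all; origin at the centre of its underside. On the rail's far side; leave alone.
- screwdriver: Loose screwdriver 170 mm long lying roughly along the rail on its near side; leave alone.

How it is judged:
By the outcome, as a careful person would: the job done as asked, in the order asked, and still so for the second after the job is handed in, with the robot touching nothing.
It also fails if it takes over 38 s, if anything falls off the work surface, if the arm or the gripper's body presses on something with over 40 N, if the wrist force passes 120 N, or if a joint passes its speed limit or range.

### The arm

A 6-joint arm with a two-finger parallel gripper is mounted at the origin on the work surface. World frame = base frame: x ahead of the robot, y to its left, z up, the work surface at z = 0. Lengths are in mm, angles in degrees, forces in N, time in s.
With the tool pointing down it reaches from about 350 to 1000 mm from the base axis. Payload 7.1 kg.
Tool frame: the origin (TCP) lies midway between the tips of the shut fingers; the grasp point (between the pads) lies 19 mm behind it; z points along the fingers, x is the direction in which the jaws open and shut, and the axes are right-handed (so a half turn about z gives the same grasp; the last joint's range is limited). The gripper opens to 85 mm and grips with 20 to 120 N. Pads are 22 mm wide; open, the fingers measure 114 mm over their backs; the gripper's body (76 mm by 85 mm) begins 54 mm behind the grasp point. The pads swing forward as they close: fully open they stand 13 mm farther back than shut.
Start: joints at [-76.433, 24.242, 93.386, -0, 62.372, -1.089], TCP at [158.156, -604.642, 231.319] pointing down, gripper open.
Joint ranges: [-172.04, 172.04], [-51.8, 120.97], [4.93, 147.93], [-75.15, 255.16], [6.16, 154.13], [-145.62, 145.62]. Speed limits (degrees/s): [136.94, 136.94, 172.46, 180, 180, 180].

### API

Orientations are given as a 3x3 rotation matrix whose columns are the frame's x, y, z axes.
In Python, from station import robot gives the robot as it stands.
- The arm moves only by the tool arm_command, never from a script. Its argument "commands" is a list of rows, each a list of 6 numbers: the shift along the world's x, y, z in units of 10 cm (1.0 is 10 cm), then the turn, a rotation vector about the world's x, y, z in units of 30 degrees (1.0 is 30 degrees). In form: [[tx, ty, tz, ax, ay, az], ...]. A call has 1 to 8 rows; each row is the pose to reach, as a shift and turn from the pose measured when the call began; what a row does not reach only later rows make up. A row lasts 1/8 s, in which the tool goes at most 62.5 mm and 10.7 degrees, less where a joint would pass 70% of its speed; a pose out of reach is approached as far as the arm can. A call with a number of a shift or a turn outside -1 to 1 is refused whole. A call with a gripper value outside its range is refused whole. "gripper" is the gripper command: -1 is shut, 1 is fully open, values between are in proportion, set as the call begins (left out, the last holds). The fingers move at their own pace and stop on an object; the grip force is fixed at half the most. Time passes only in rows, so rows that repeat a pose let the fingers close. It gives the time, the measured TCP pose, the force and the opening at its end, in the units of the state.
- robot.sense(): the state, without advancing time (a new reading comes with each control period).
- robot.capture(name): name is "side" or "top" or "wrist"; returns a dict with "img" (384x512x3 uint8, blue, green, red), "range_z" (384x512 float32, mm along the optical axis (not along the pixel's ray), 0 where there is no reading), "vfov" (degrees; the focal length in pixels is half the picture's height over the tangent of half this angle, whatever the lens; pixels are square), "cx", "cy" (the principal point, pixels), "eye" and "orientation" of the camera in the world. Camera axes: x right, y up, looking along -z (the intrinsics and any distortion apply to the point x, -y, -z); pixel columns grow to the right and rows downward; lengths in mm; the calibration is good to about 2 mm. A picture is of the moment at which its call begins.
- robot.finish_job(): hands the job in, once; it reports no verdict.
Trained networks look in a picture, given as the dict that the camera call returned (one of the last four; its "shot" number tells which), for a name from the list of things; names that differ only in an ending like _2 or _b are one class to them, and where a whole thing is asked for, a point or a joint stands for the part that bears it (a point fixed in the world has none). Each returns a list of dicts, best first, with "p" (0 to 1); they miss things now and then, are a little off and sometimes report something else, mostly with a low value. They report only what shows in the picture. A call takes as long as a camera call.
- robot.trace(target, picture): "mask" (384x512 bool, what is visible of it) and "bbox" ([centre column, centre row, width, height] in pixels, round what is visible of it).
- robot.mark_of(target, picture): "xy" ([column, row] in pixels: a listed point, or the origin of a listed thing).
The state is a dict: "time": time; "q": joint angles; "qvel": joint speeds; "joint_efforts": joint torques, N m; "position": TCP position; "tcp_rot": TCP orientation; "ft_force": force on the tool from outside, world axes, zero at the start; "moment": the same for the moment, N m; "width": opening from 0.0 (shut) to 1.0 (fully open).
Only numpy, scipy, OpenCV 4.12 (cv2) and the standard library are available. Lean on these libraries where they do the work, as an engineer would, in place of code of your own. Each camera call takes 0.05 s, during which the arm holds its last target.

## Working session

There is one attempt and no reset: what is moved stays moved. The work goes in short steps, Python scripts to look and compute and a tool call to move; the robot and the scene stay as the last step left them, time stands still between calls to the robot, and variables do not carry over. Pictures are saved under pics/ and viewed, and the job is handed in when it is done.

Besides the shell and the picture viewer there is one more tool, called after "Emit:" as name([rows], argument=value, ...), one row to a line, values as JSON. arm_command: Moves the arm, as the interface text tells. Its arguments: {"type":"object","properties":{"commands":{"type":"array"},"gripper":{"type":"number"}},"required":["commands"]}

```bash
mkdir -p pics; ls; cat > h.py <<'E'
import numpy as np, cv2
from station import robot
def ray(c,uv):
    h=c["img"].shape[0]; f=h/2/np.tan(np.radians(c["vfov"])/2)
    return f,np.array([(uv[0]-c["cx"])/f,-(uv[1]-c["cy"])/f,-1.0])
def at_z(c,uv,z):
    f,d=ray(c,uv); d=np.array(c["orientation"])@d; e=np.array(c["eye"]); return e+d*(z-e[2])/d[2]
def at_r(c,uv):
    f,d=ray(c,uv); r=c["range_z"][int(round(uv[1])),int(round(uv[0]))]
    return np.array(c["eye"])+np.array(c["orientation"])@(d*r)
E
python3 - <<'E'
from h import *
for n in ["top","side"]:
    c=robot.capture(n); cv2.imwrite(f"pics/{n}1.png",c["img"])
    print(n,{k:v for k,v in c.items() if k not in("img","range_z")})
    for t,z in [("carriage_mid",58),("pad_top",52),("yellow_stop_mid",60),("grey_stop_mid",60),("rail",0)]:
        for m in robot.mark_of(t,c)[:2]:
            print(t,m["p"],m["xy"],at_z(c,m["xy"],z).round(1),at_r(c,m["xy"]).round(1))
s=robot.sense();print(s["time"],s["position"],s["tcp_rot"],s["width"])
E
```

```text
pics
top {'vfov': 47.56286680530879, 'cx': 260.3383534382122, 'cy': 193.82447153316858, 'eye': array([ 456.95812413,   29.38775034, 1025.64233237]), 'orientation': array([[-0.0099347 ,  0.98810037, -0.15348928],
       [-0.99993303, -0.00890551,  0.00739139],
       [ 0.00593654,  0.15355243,  0.98812267]]), 'shot': 1}
pad_top 0.79 [237.4, 235.8] [514.   74.1  52. ] [514.1  74.2  51.3]
yellow_stop_mid 0.71 [310.7, 255.7] [468.5 -87.1  60. ] [468.4 -86.7  63. ]
grey_stop_mid 0.56 [162.9, 218.3] [553.9 239.1  60. ] [553.8 238.9  60.7]
rail 0.58 [237.0, 239.0] [509.6  77.5   0. ] [ 457.    29.4 1025.6]
rail 0.24 [245.7, 171.6] [670.6  56.3   0. ] [658.6  54.8  57.5]
side {'vfov': 51.776379368803795, 'cx': 246.20130640994762, 'cy': 194.8082843354134, 'eye': array([ 501.01835988, -500.23365693,  582.99948679]), 'orientation': array([[ 0.9858942 ,  0.10318907, -0.13177494],
       [-0.16668208,  0.67663532, -0.71720411],
       [ 0.01515596,  0.72905189,  0.6842906 ]]), 'shot': 2}
carriage_mid 0.76 [199.5, 190.7] [513.8  75.4  58. ] [513.9  82.   51.9]
pad_top 0.64 [201.7, 187.0] [519.1  92.2  52. ] [519.1  92.2  52. ]
pad_top 0.17 [183.3, 260.4] [473.3 -85.   52. ] [474.  -94.7  64.5]
yellow_stop_mid 0.59 [183.5, 261.1] [474.  -92.7  60. ] [474.2 -95.4  63.4]
yellow_stop_mid 0.19 [200.9, 191.7] [516.2  69.9  60. ] [516.3  76.8  53.7]
grey_stop_mid 0.84 [212.0, 140.9] [555.1 234.7  60. ] [555.1 235.   59.8]
rail 0.94 [197.5, 212.9] [505.6  72.5   0. ] [505.2  18.6  54.9]
0.6 [ 158.15786966 -604.6619726   231.34802193] [[ 2.53007124e-01 -9.67464415e-01 -1.01481791e-05]
 [-9.67464413e-01 -2.53007122e-01 -7.31849256e-05]
 [ 6.82362497e-05  2.83343097e-05 -9.99999997e-01]] 1.0030745421653038
```

View pics/top1.png

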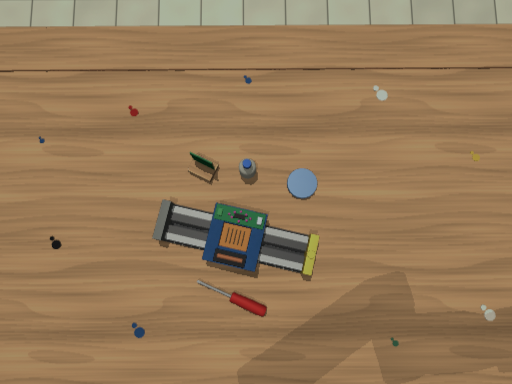

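View pics/side1.png

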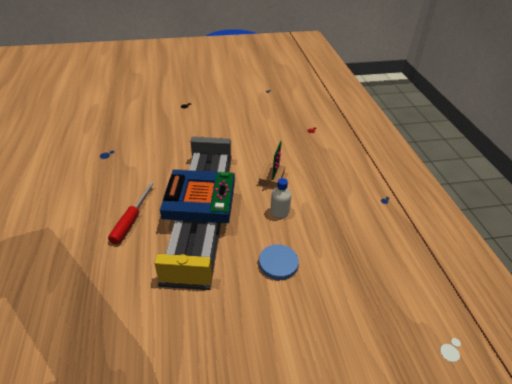

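The top view shows the yellow stop at about (311,255), the orange pad at (236,237) and the grey stop at (163,220). The pad is near mid-rail and the stop lies towards -y. Next I refine the axis and the pad centre.

```bash
python3 - <<'E'
from h import *
for n in ["top","side"]:
    c=robot.capture(n); hsv=cv2.cvtColor(c["img"],cv2.COLOR_BGR2HSV)
    g=robot.mark_of("pad_top",c)[0]["xy"]; 
    for t,z,lo,hi in [("pad",52,(5,170,120),(16,255,255)),("yel",60,(22,150,90),(33,255,255)),("blue",58,(105,120,20),(120,255,150))]:
        m=cv2.inRange(hsv,lo,hi)
        k,l,st,ce=cv2.connectedComponentsWithStats(m)
        for i in np.argsort(-st[1:,4])[:3]+1:
            v,u=np.nonzero(l==i)
            P=np.array([at_r(c,(a,b)) for a,b in zip(u,v)])
            P=P[(abs(P[:,2]-z)<6)]
            if len(P)<20: continue
            r=cv2.minAreaRect(P[:,:2].astype(np.float32))
            print(n,t,st[i,4],len(P),ce[i].round(1),"rect",np.round(r[0],1),np.round(r[1],1),round(r[2],1),"z",np.median(P[:,2]).round(1))
E
```

```text
top yel 47 34 [306.1 254.1] rect [471.5 -77.5] [ 4.5 82.3] 78.7 z 58.5
top blue 1084 1066 [233.3 244.6] rect [507.1  81.2] [119.6 116.6] 76.5 z 57.9
side pad 504 502 [199.  191.4] rect [511.7  78.5] [62.5 53.1] 77.0 z 52.4
side yel 607 601 [182.5 260.5] rect [472.6 -89.3] [21.8 89.1] 76.0 z 60.3
side blue 1540 1061 [191.7 201.9] rect [512.9  77.3] [121.7 128.4] 76.7 z 58.0
```

Emit:
arm_command([
  [0.26,0.5,0,0,0,-0.3],
  [0.52,1.0,0,0,0,-0.6],
  [0.52,1.0,0,0,0,-0.95],
  [0.52,1.0,0,0,0,-0.95],
], gripper=-1)

```text
time: 1.3
position: [210.6, -504.5, 231.7]
tcp_rot: [[-0.237, -0.972, 0.0], [-0.972, 0.237, -0.001], [0.001, -0.0, -1.0]]
ft_force: [-0.8, -0.4, 0.4]
width: 0.149
```

Emit:
arm_command([
  [0.26,0.5,0,0,0,0],
  [0.52,1.0,0,0,0,0],
  [0.52,1.0,0,0,0,0],
])

```text
time: 1.68
position: [263.2, -402.3, 231.6]
tcp_rot: [[-0.23, -0.973, -0.0], [-0.973, 0.23, 0.0], [-0.0, 0.0, -1.0]]
ft_force: [0.1, -0.4, -0.0]
width: -0.002
```

Emit:
arm_command([
  [0.26,0.5,0,0,0,0],
  [0.52,1.0,0,0,0,0],
  [0.52,1.0,0,0,0,0],
])

```text
time: 2.05
position: [316.3, -300.9, 231.8]
tcp_rot: [[-0.224, -0.975, 0.0], [-0.975, 0.224, 0.0], [-0.0, -0.0, -1.0]]
ft_force: [0.0, -0.7, 0.1]
width: -0.003
```

Emit:
arm_command([
  [0.26,0.5,0,0,0,0],
  [0.52,1.0,0,0,0,0],
  [0.52,1.0,0,0,0,0],
])

```text
time: 2.42
position: [369.8, -200.1, 232.0]
tcp_rot: [[-0.218, -0.976, 0.001], [-0.976, 0.218, -0.0], [-0.0, -0.001, -1.0]]
ft_force: [0.7, -1.1, -0.9]
width: 0.004
```

Emit:
arm_command([
  [0.26,0.5,0,0,0,0],
  [0.52,1.0,0,0,0,0],
  [0.52,1.0,0,0,0,0],
])

```text
time: 2.8
position: [423.8, -99.5, 232.3]
tcp_rot: [[-0.213, -0.977, 0.002], [-0.977, 0.213, -0.0], [-0.0, -0.003, -1.0]]
ft_force: [-1.1, -0.2, -0.1]
width: -0.0
```

Emit:
arm_command([
  [0.26,0.5,0,0,0,0],
  [0.52,1.0,0,0,0,0],
  [0.52,1.0,0,0,0,0],
])

```text
time: 3.18
position: [478.0, 0.6, 232.4]
tcp_rot: [[-0.21, -0.978, 0.004], [-0.978, 0.21, -0.001], [-0.0, -0.004, -1.0]]
ft_force: [-0.6, 0.2, 0.3]
width: 0.001
```

Emit:
arm_command([
  [0.2,0.4,0,0,0,-0.05],
  [0.32,0.66,-0.4,0,0,-0.05],
  [0.32,0.66,-0.9,0,0,-0.05],
  [0.32,0.66,-1.0,0,0,-0.05],
  [0.32,0.66,-1.0,0,0,-0.05],
  [0.32,0.66,-1.0,0,0,-0.05],
])

```text
time: 3.92
position: [511.3, 65.8, 134.1]
tcp_rot: [[-0.237, -0.972, 0.007], [-0.972, 0.237, -0.001], [-0.001, -0.007, -1.0]]
ft_force: [0.6, 0.4, 0.4]
width: 0.002
```

```bash
python3 - <<'E'
from h import *
for n in ["wrist","side"]:
    c=robot.capture(n); cv2.imwrite(f"pics/{n}2.png",c["img"])
    for t,z in [("carriage_mid",58),("pad_top",52),("yellow_stop_mid",60)]:
        for m in robot.mark_of(t,c)[:1]: print(n,t,m["p"],m["xy"],at_z(c,m["xy"],z).round(1))
E
```

```text
wrist carriage_mid 0.82 [237.8, 208.0] [511.   82.2  58. ]
wrist pad_top 0.73 [243.3, 205.4] [510.3  78.2  52. ]
wrist yellow_stop_mid 0.8 [457.1, 205.9] [472.9 -84.6  60. ]
side carriage_mid 0.83 [198.2, 189.5] [511.5  79.2  58. ]
side pad_top 0.89 [198.4, 189.5] [512.   85.8  52. ]
side yellow_stop_mid 0.75 [180.1, 261.4] [468.5 -92.5  60. ]
```

View pics/wrist2.png

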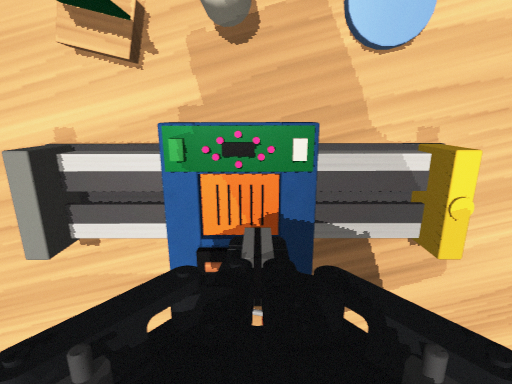

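View pics/side2.png

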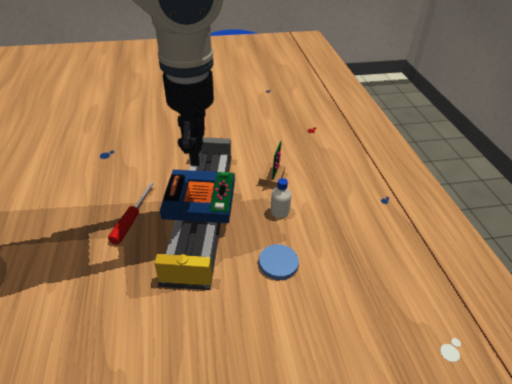

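The wrist view shows the fingers over the pad (pad x 200–280, fingers about 245–275) and square to the pocket. Next I descend to just above the pad.

Emit:
arm_command([
  [0.005,0.03,-0.3,0,0,0],
  [0.005,0.03,-0.6,0,0,0],
  [0.005,0.03,-0.72,0,0,0],
  [0.005,0.03,-0.72,0,0,0],
  [0.005,0.03,-0.72,0,0,0],
])

```text
time: 4.95
position: [511.3, 69.8, 61.6]
tcp_rot: [[-0.235, -0.972, 0.006], [-0.972, 0.235, -0.001], [-0.001, -0.006, -1.0]]
ft_force: [0.6, 0.2, -0.1]
width: -0.002
```

```bash
python3 - <<'E'
from h import *
for n in ["wrist","side"]:
    c=robot.capture(n); im=c["img"]
    if n=="side": im=cv2.resize(im[90:300,120:320],None,fx=3,fy=2.8)
    cv2.imwrite(f"pics/{n}3.png",im)
E
```

```text
(no output)
```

View pics/wrist3.png

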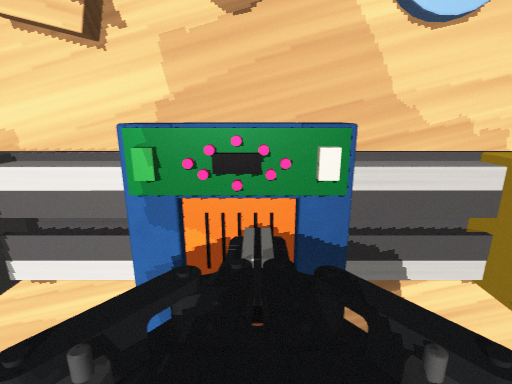

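View pics/side3.png

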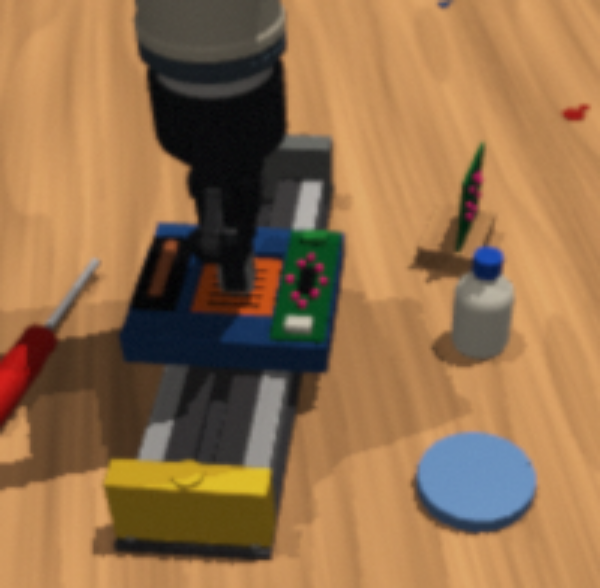

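Emit:
arm_command([
  [0,0,-0.06,0,0,0],
  [0,0,-0.1,0,0,0],
  [0,0,-0.13,0,0,0],
  [0,0,-0.16,0,0,0],
  [0,0,-0.165,0,0,0],
  [0,0,-0.165,0,0,0],
])

```text
time: 5.8
position: [511.6, 69.8, 45.6]
tcp_rot: [[-0.235, -0.972, 0.007], [-0.972, 0.235, -0.0], [-0.001, -0.007, -1.0]]
ft_force: [-2.1, -0.4, 7.2]
width: 0.0
```

Emit:
arm_command([
  [0,0,-0.015,0,0,0],
  [0,0,-0.015,0,0,0],
  [0,0,-0.015,0,0,0],
])

```text
time: 6.18
position: [511.6, 69.8, 44.5]
tcp_rot: [[-0.235, -0.972, 0.007], [-0.972, 0.235, -0.0], [-0.001, -0.007, -1.0]]
ft_force: [-2.1, -0.9, 7.8]
width: 0.001
```

```bash
python3 - <<'E'
from h import *
c=robot.capture("side"); im=cv2.resize(c["img"][130:250,140:260],None,fx=5,fy=5)
cv2.imwrite("pics/side4.png",im); s=robot.sense(); print(s["ft_force"],s["position"])
E
```

```text
[-2.34711351 -0.08996779  7.53848849] [511.60916682  69.83442273  44.46975656]
```

View pics/side4.png

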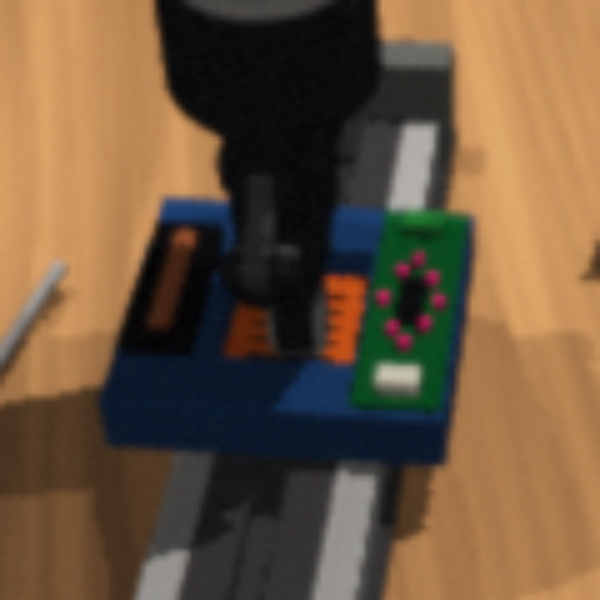

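```bash
python3 - <<'E'
from h import *
for n in ["side","wrist"]:
    c=robot.capture(n); hsv=cv2.cvtColor(c["img"],cv2.COLOR_BGR2HSV)
    m=cv2.inRange(hsv,(5,170,120),(16,255,255))
    if n=="wrist": m[:190]=0;m[:,:170]=0;m[:,310:]=0
    else: m[:, :183]=0; m[:,220:]=0; m[:170]=0; m[215:]=0
    m=cv2.erode(m,np.ones((2,2)))
    v,u=np.nonzero(m); z=np.array([at_r(c,(a,b))[2] for a,b in zip(u,v)])
    print(n,len(z),np.percentile(z,[10,50,90]).round(1))
E
```

```text
side 72 [43.8 44.9 45.9]
wrist 3852 [43.  43.8 44.5]
```

Range data puts the pad at about 44.5 mm, so it is pressed about 7.5 mm and the clamp is free. Now I push along the rail.

Emit:
arm_command([
  [-0.01,-0.04,-0.013,0,0,0],
  [-0.025,-0.1,-0.013,0,0,0],
  [-0.04,-0.165,-0.013,0,0,0],
  [-0.057,-0.23,-0.013,0,0,0],
  [-0.073,-0.3,-0.013,0,0,0],
  [-0.09,-0.36,-0.013,0,0,0],
  [-0.1,-0.41,-0.013,0,0,0],
  [-0.105,-0.43,-0.013,0,0,0],
])

```text
time: 7.32
position: [501.2, 26.8, 43.6]
tcp_rot: [[-0.236, -0.972, 0.007], [-0.972, 0.236, -0.0], [-0.001, -0.007, -1.0]]
ft_force: [-1.0, 2.0, 8.6]
width: 0.002
```

```bash
python3 - <<'E'
from h import *
c=robot.capture("side"); im=cv2.resize(c["img"][130:290,120:280],None,fx=3.7,fy=3.7)
cv2.imwrite("pics/side5.png",im); s=robot.sense(); print(s["ft_force"],s["position"])
for m in robot.mark_of("carriage_mid",c)[:1]: print(m["p"],at_z(c,m["xy"],58))
E
```

```text
[-1.61804416 -1.34694947  8.16132217] [501.20058505  26.59306896  43.60004641]
0.59 [501.68144029  35.63187753  58.        ]
```

View pics/side5.png

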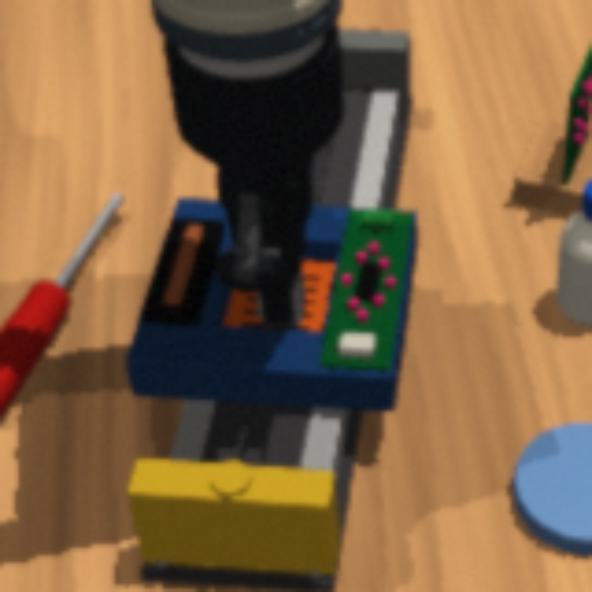

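The carriage is following the finger, and the gap to the stop has halved. I continue at the same pace.

Emit:
arm_command([
  [-0.01,-0.04,-0.013,0,0,0],
  [-0.025,-0.1,-0.013,0,0,0],
  [-0.04,-0.165,-0.013,0,0,0],
  [-0.057,-0.23,-0.013,0,0,0],
  [-0.073,-0.3,-0.013,0,0,0],
  [-0.09,-0.36,-0.013,0,0,0],
  [-0.11,-0.44,-0.013,0,0,0],
  [-0.12,-0.5,-0.013,0,0,0],
])

```text
time: 8.43
position: [489.1, -23.5, 42.7]
tcp_rot: [[-0.236, -0.972, 0.007], [-0.972, 0.236, -0.0], [-0.001, -0.007, -1.0]]
ft_force: [-2.5, 2.3, 8.0]
width: 0.002
```

Emit:
arm_command([
  [-0.005,-0.02,-0.013,0,0,0],
  [-0.01,-0.05,-0.013,0,0,0],
  [-0.02,-0.08,-0.013,0,0,0],
  [-0.024,-0.1,-0.013,0,0,0],
  [-0.03,-0.12,-0.013,0,0,0],
  [-0.03,-0.12,-0.013,0,0,0],
])

```text
time: 9.18
position: [487.7, -34.9, 42.4]
tcp_rot: [[-0.236, -0.972, 0.01], [-0.972, 0.236, 0.0], [-0.003, -0.01, -1.0]]
ft_force: [0.0, 7.1, 13.0]
width: -0.003
```

```bash
python3 - <<'E'
from h import *
c=robot.capture("side"); im=cv2.resize(c["img"][130:290,120:280],None,fx=3.7,fy=3.7)
cv2.imwrite("pics/side6.png",im); s=robot.sense(); print(s["ft_force"],s["position"])
for m in robot.mark_of("carriage_mid",c)[:1]: print(m["p"],at_z(c,m["xy"],58))
E
```

```text
[ 0.99425822  5.90976063 12.94266035] [487.70814916 -34.86288065  42.41694238]
0.89 [484.47169336 -17.89641621  58.        ]
```

View pics/side6.png

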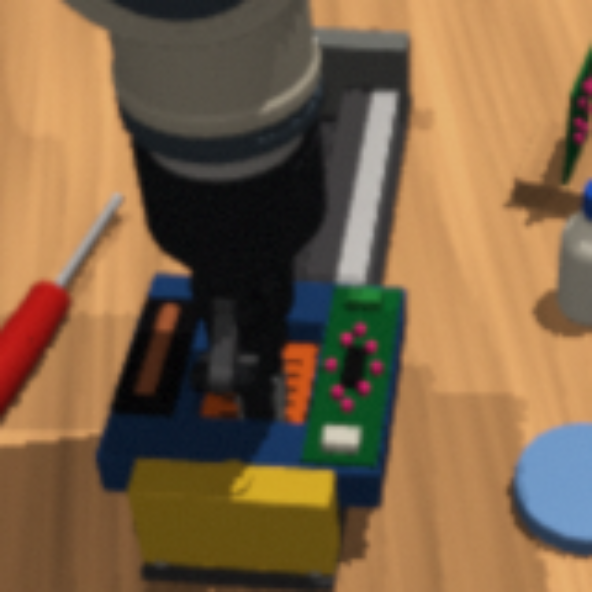

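Emit:
arm_command([
  [-0.015,-0.06,0,0,0,0],
  [-0.025,-0.1,0,0,0,0],
  [-0.04,-0.15,0,0,0,0],
  [-0.04,-0.15,0,0,0,0],
])

```text
time: 9.78
position: [487.2, -40.3, 43.0]
tcp_rot: [[-0.242, -0.97, 0.016], [-0.97, 0.242, 0.012], [-0.015, -0.013, -1.0]]
ft_force: [15.2, 85.3, 1.0]
width: -0.0
```

```bash
python3 - <<'E'
from h import *
c=robot.capture("side"); im=cv2.resize(c["img"][180:290,140:250],None,fx=5,fy=5)
cv2.imwrite("pics/side7.png",im); s=robot.sense(); print(s["ft_force"],s["position"])
E
```

```text
[15.15401257 84.31608876  0.64680085] [487.20248074 -40.30372193  43.03573517]
```

View pics/side7.png

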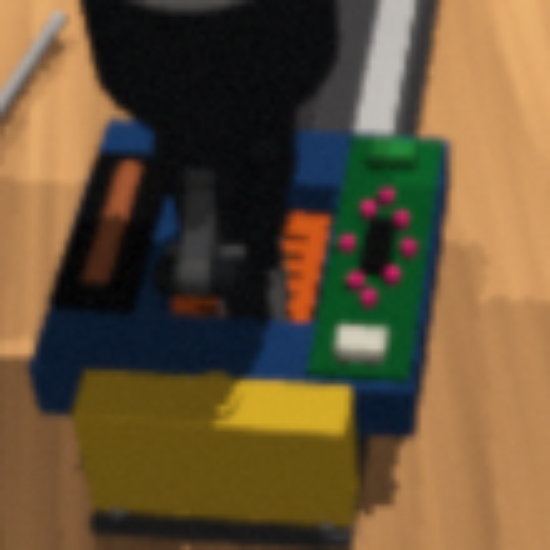

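The lateral force of 85 N means the finger is on the pocket wall and the carriage is hard against the stop. I ease the push by resetting the target to the measured pose, without backing off.

Emit:
arm_command([
  [0,0,-0.01,0,0,0],
  [0,0,-0.01,0,0,0],
  [0,0,-0.01,0,0,0],
])

```text
time: 10.2
position: [487.8, -38.4, 42.6]
tcp_rot: [[-0.242, -0.97, 0.017], [-0.97, 0.242, 0.013], [-0.017, -0.013, -1.0]]
ft_force: [0.9, 16.4, 9.4]
width: 0.002
```

Emit:
arm_command([
  [0,-0.01,0.03,0,0,0],
  [0,-0.01,0.06,0,0,0],
  [0,-0.01,0.1,0,0,0],
  [0,-0.005,0.15,0,0,0],
  [0,0,0.3,0,0,0],
  [0,0,0.6,0,0,0],
  [0,0,1.0,0,0,0],
  [0,0,1.0,0,0,0],
])

```text
time: 11.2
position: [489.9, -38.7, 145.9]
tcp_rot: [[-0.242, -0.97, 0.023], [-0.97, 0.242, 0.012], [-0.018, -0.019, -1.0]]
ft_force: [0.1, -0.6, 0.9]
width: -0.001
```

Emit:
arm_command([
  [0,0,0.4,0,0,0],
  [-0.2,-0.3,0.7,0,0,0],
  [-0.4,-0.8,0.7,0,0,0],
  [-0.5,-1.0,0.7,0,0,0],
  [-0.5,-1.0,0.7,0,0,0],
])

```text
time: 11.82
position: [438.9, -139.7, 215.6]
tcp_rot: [[-0.244, -0.969, 0.022], [-0.969, 0.245, 0.013], [-0.018, -0.018, -1.0]]
ft_force: [0.6, 1.0, -0.1]
width: -0.001
```

```bash
python3 - <<'E'
from h import *
s=robot.sense(); print(s["time"],s["ft_force"],s["position"])
for n in ["side","top"]:
    c=robot.capture(n); cv2.imwrite(f"pics/{n}8.png",cv2.resize(c["img"][180:300,130:250],None,fx=5,fy=5) if n=="side" else c["img"])
    for t,z in [("carriage_mid",58),("pad_top",52),("yellow_stop_mid",60)]:
        for m in robot.mark_of(t,c)[:1]: print(n,t,m["p"],m["xy"],at_z(c,m["xy"],z).round(1),at_r(c,m["xy"]).round(1))
    if n=="side":
        hsv=cv2.cvtColor(c["img"],cv2.COLOR_BGR2HSV)
        m=cv2.inRange(hsv,(5,170,100),(16,255,255)); k,l,st,ce=cv2.connectedComponentsWithStats(m)
        for i in np.argsort(-st[1:,4])[:3]+1:
            v,u=np.nonzero(l==i); P=np.array([at_r(c,(a,b)) for a,b in zip(u,v)]); P=P[abs(P[:,2]-50)<9]
            if len(P)>20: r=cv2.minAreaRect(P[:,:2].astype(np.float32)); print(ce[i],r,np.median(P[:,2]))
E
```

```text
11.825 [ 0.61416103  1.04486127 -0.08984666] [ 438.89653176 -139.65559714  215.63982673]
side carriage_mid 0.83 [190.5, 228.3] [490.  -20.7  58. ] [489.8 -13.2  49.9]
side pad_top 0.55 [189.7, 229.0] [488.3 -16.7  52. ] [488.3 -16.9  52.3]
side yellow_stop_mid 0.41 [278.1, 263.7] [ 625.8 -121.9   60. ] [636.7 -89.1  14.6]
[189.75104312 230.42698192] ((488.1265563964844, -18.97152328491211), (61.11742401123047, 52.531742095947266), 76.59976959228516) 52.31238349926366
top carriage_mid 0.81 [280.9, 246.9] [488.4 -22.   58. ] [488.6 -22.4  51.6]
top pad_top 0.88 [285.0, 247.2] [487.8 -31.5  52. ] [487.8 -31.4  52.2]
top yellow_stop_mid 0.57 [309.1, 256.0] [467.8 -83.5  60. ] [467.8 -83.5  60.4]
```

View pics/side8.png

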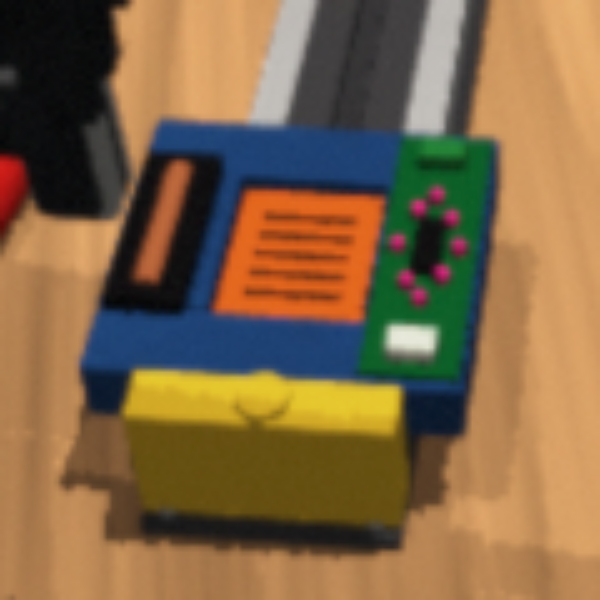

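View pics/top8.png

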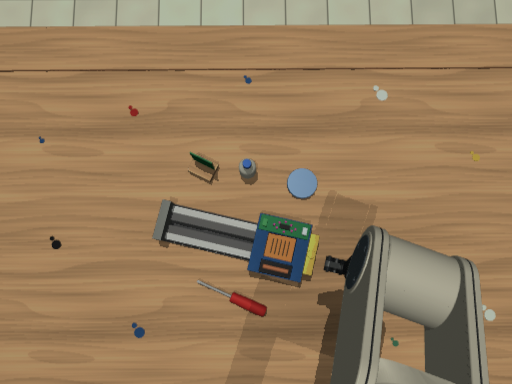

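The pad is back up at 52.3 mm and the carriage sits flush against the yellow stop, having moved 100.3 mm. The other things have not moved and the arm is clear.

```bash
python3 -c "
from station import robot
print(robot.finish_job())"
```

```text
the job is handed in; nothing more can be done
None
```

The carriage is against the yellow stop with its pad up, so it should be clamped there. I handed the job in at about 12 s.

**What I did:** I pressed the pad about 7.5 mm with the shut fingertips, a depth the cameras' range readings confirmed. I kept it pressed while pushing the carriage to the stop, then eased the push without backing off, lifted straight up and moved clear.

**Last checks:**
- **Carriage:** the pad centre had moved 100.3 mm by the side camera, and the picture shows no gap at the stop.
- **Pad:** it is back at 52.3 mm, its height when up.
- **Other things:** the jar lid, glue bottle, demo board and screwdriver look unmoved in the top view.
- **Robot:** it read no contact force beyond noise when I handed in.

**What disagreed or ran high:**
- **Push force:** the last push reached about 85 N at the wrist, higher than I meant but under the 120 N limit. Only the fingertip was touching, on the pocket wall.
- **Pressing force:** it read about 1.5 N lower than the spring figures suggest for that depth, so I relied on the range reading.
- **Network points:** several of the final ones were off by up to about 12 mm. The side view's yellow stop was a plain miss, so I relied on the colour and range measurements.

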